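# Lock the cover of a fume filter unit

## Robot

A 6-joint arm with a two-finger parallel gripper is mounted at the origin on the work surface. World frame = base frame: x ahead of the robot, y to its left, z up, the work surface at z = 0. Lengths are in mm, angles in rad, forces in N, time in s.
With the tool pointing down it reaches from about 350 to 975 mm from the base axis. Payload 7.1 kg.
Tool frame: the origin (TCP) lies at the centre of the arm's flange, where the gripper is bolted on; the fingertips stand robot.tip_reach ahead of it and the grasp point (between the pads) lies 163 mm ahead of it (robot.tip_reach is the distance from the TCP to the fingertips, in mm); z points along the fingers, y is the direction in which the jaws open and shut (so a half turn about z gives the same grasp; the last joint's range is limited). The gripper opens to 88 mm and grips with 3 to 60 N. Pads are 20 mm wide; open, the fingers measure 115 mm over their backs; the gripper's body (75 mm by 178 mm) begins 61 mm behind the grasp point.
Start: joints at [-1.215, 0.423, 1.63, -0, 1.089, -0.019], TCP at [228.821, -581.591, 404.675] pointing down, gripper open.
Joint ranges: [-3, 3], [-0.9, 2.11], [0.09, 2.58], [-1.31, 4.45], [0.11, 2.69], [-2.54, 2.54]. Speed limits (rad/s): [2.39, 2.39, 3.01, 3.14, 3.14, 3.14].

## Interface

Orientations are given as a unit quaternion [x, y, z, w].
In Python, from station import robot, viewer gives the robot as it stands.
- The arm moves only by the shell command python3 -m crank 'ROWS'. ROWS is JSON, a list of rows, each a list of 7 numbers: the shift along the world's x, y, z in cm, then the turn, a rotation vector about the world's x, y, z in degrees, then the opening, from 0 (shut) to 1 (fully open). A call has 1 to 12 rows; each row shifts and turns the commanded pose from where the row before left it; what a row does not reach is not made up. A row lasts 1/12 s, in which the tool goes at most 41.7 mm and 7.16 degrees, less where a joint would pass 70% of its speed; a pose out of reach is approached as far as the arm can. A call is refused whole if a number of a shift passes 4.17 or a number of a turn 7.16, either way. A call with a gripper value outside its range is refused whole. The fingers move at their own pace and stop on an object; the grip force is fixed at half the most. Time passes only in rows, so rows that do not move let the fingers close. It gives the time, the measured TCP pose, the force and the opening at its end, in the units of the state.
- robot.get_state(): the state, without advancing time (a new reading comes with each control period).
- viewer.grab_frame(name): name is "side" or "top"; returns the picture (480x640x3 uint8, blue, green, red); there is no depth.
- viewer.calibration(name): a dict with "vertical_fov" (degrees; the focal length in pixels is half the picture's height over the tangent of half this angle, whatever the lens; pixels are square), "cx", "cy" (the principal point, pixels), "k1" (the pictures are not rectified: a ray, as slopes to the right and down, at radius r is drawn at 1 + k1 r^2 times it, then the intrinsics apply), "R" (3x3) and "t" (3): a world point X has camera coordinates R X + t. Camera axes: x right, y down, z forward; pixel columns grow to the right and rows downward; lengths in mm; the calibration is good to about 2 mm. A picture is of the moment at which its call begins. calibration takes no time and is no camera call.
- robot.hand_in(): hands the job in, once; it reports no verdict.
The state is a dict: "time": time; "qpos": joint angles; "joint_velocities": joint speeds; "joint_efforts": joint torques, N m; "position": TCP position; "orientation": TCP orientation; "contact_force": force on the tool from outside, world axes, zero at the start; "ft_torque": the same for the moment, N m; "finger_gap": finger opening in mm.
Only numpy, scipy, OpenCV 4.12 (cv2) and the standard library are available. Lean on these libraries where they do the work, as an engineer would, in place of code of your own. Each camera call takes 0.05 s, during which the arm holds its last target.

## Task

The filter has just been changed in the bench fume filter unit. Push its hinged cover down with a fingertip, then set your fingertips in the slot of the round blue fastener and turn it clockwise (seen from above) a quarter turn to its stop, so that the cover is drawn down and locked, and take the hand away. Do not raise the cover any further, and do not pick up or push aside anything that stands around.

Things in the scene. Friction and masses are not known exactly. Their poses are not given: they have to be found in the camera images.
- unit: low white bench fume filter unit, fixed, 283 x 350 mm, top 169 mm above the table. Origin: centre of its underside, on the table; x from its front (robot side) to its rear, y to its left, z up. Cover: y = -170 to 90 mm, from the hinge (x = 115 mm) to its free front edge (x = -135 mm). Left of it a fixed control deck, level with the shut cover. Rear inlet stub to x = 216 mm.
- cover (a joint): hinge angle of the cover, rad: 0 hard down, grows as its front edge rises; starts ajar at 0.25 to 0.55. It is balanced, stays where left, and moves with 1 to 2 N at the front. Nearly down it meets a springy seal: let go unlocked it stands at 0.025 to 0.04 (6 to 10 mm gap in front); about 7 N in the slot pushes it hard down. Locked it rests at about 0.007.
- fastener (a joint): fastener angle, rad: 0 open, 1.57 locked (a stop at each end), growing clockwise from above; starts at 0 to 0.3, stays where left. Takes about 0.1 N m, up to 0.2 while its cam draws the cover down on the seal (less with the cover pressed down). The cam catches only once the cover is pushed down onto the seal; turned with the cover ajar it keeps the cover from shutting.
- slot (a point): centre of the fastener's slot, on the turning axis, level with the cover's top face, 175 mm from the hinge, mid-width. Flush blue disc, 84 mm across, in a steel ring; slot through its centre 28 mm wide, 72 long, 14 deep, black floor, closed ends. Frame turns with it: y along the slot, x across, z out of the cover. Open: slot parallel to the front edge; locked: at right angles, white dot at green mark.
- cover_edge (a point): middle of the cover's free front edge, on its top face. Frame: x towards the hinge, y to the unit's left, z out of the top face. White plate 250 mm from hinge to edge, 260 wide, 6 thick; hinge axis along the unit's y, 166 mm above the table. Flat and clear but for the fastener's ring (101 mm across, 1 mm high) and thin hinge straps.
- tube_rack: white rack, 80 x 116 mm and 105 mm high, with blue-capped tubes; stands beside the filter unit; origin under its centre
- wash_bottle: white wash bottle with a red spout, 66 mm across, 190 mm high; stands beside the filter unit; origin under its centre
- beaker: glass beaker, 68 mm across, 85 mm high; stands beside the filter unit; origin under its centre
- sample_jar: small amber jar, 36 mm across, 50 mm high, standing on the control deck of the filter unit; origin under its centre
- planchet_1: steel counting dish, 51 mm across, 7 mm high, on the table in front of the unit; origin under its centre
- planchet_2: steel counting dish like planchet_1, on the table in front of the unit; origin under its centre
- marker: marker pen, 16 mm thick, 135 mm long, lying on the table in front of the unit; origin on the table under its middle

How it is judged (in metres and radians):
On the way:
1. the cover is pushed down onto its seal with the fastener still open (value of joint cover below 0.05 rad and value of joint fastener below 0.8 rad), for 0.2 s.
At the end, for the whole second after the job is handed in: The cover is drawn down on its seal (hinge angle under 0.012 rad, 3 mm at the front edge), the fastener stands in the locked position (over 1.40 of 1.57 rad), both at rest, and every loose thing is within 20 mm of where it stood (value of joint cover below 0.012 rad and value of joint fastener above 1.4 rad and velocity of joint each of fastener, cover below 0.05 rad/s and distance of each of tube_rack, wash_bottle, beaker, sample_jar, planchet_1, planchet_2, marker from where it was at the start of the episode below 0.02 m); the robot touches nothing.
It fails at once if the cover is raised further open (over 0.65 rad) (value of joint cover above 0.65 rad).
It fails at once if a loose thing is lifted, carried or knocked more than 20 mm from its place (distance of any of tube_rack, wash_bottle, beaker, sample_jar, planchet_1, planchet_2, marker from where it was at the start of the episode above 0.02 m).
It also fails if it takes over 45 s, if anything falls off the work surface, if the arm or the gripper's body presses on something with over 40 N, if the wrist force passes 120 N, or if a joint passes its speed limit or range.

## Working session

There is one attempt and no reset: what is moved stays moved. The work goes in short steps, Python scripts to look and compute and a shell command to move; the robot and the scene stay as the last step left them, time stands still between calls to the robot, and variables do not carry over. Pictures are saved under pics/ and viewed, and the job is handed in when it is done.

```bash
ls; mkdir -p pics
python3 - <<'E'
from station import robot, viewer
import cv2
for n in("side","top"):
    cv2.imwrite(f"pics/{n}0.png",viewer.grab_frame(n)); print(n,viewer.calibration(n))
print(robot.get_state(),robot.tip_reach)
E
```

```text
pics
side {'vertical_fov': 45.117361906984414, 'cx': 308.8783031192693, 'cy': 248.68684691527525, 'k1': 0.017527867529733027, 'R': array([[-0.9654552 , -0.26026196, -0.0126481 ],
       [-0.14253805,  0.56814029, -0.81049338],
       [ 0.21812649, -0.78069221, -0.58561123]]), 't': array([ 583.93420675,  156.4559038 , 1105.15990009])}
top {'vertical_fov': 53.84289773419616, 'cx': 325.8822560056586, 'cy': 241.65817659798063, 'k1': -0.04661325524501954, 'R': array([[ 0.00404303, -0.99999058, -0.00158229],
       [-0.98924811, -0.00376827, -0.1461984 ],
       [ 0.14619106,  0.00215636, -0.98925402]]), 't': array([  65.28403071,  584.77971063, 1026.43823739])}
{'time': 0.1, 'qpos': array([-1.21499875e+00,  4.23756980e-01,  1.63057808e+00, -1.92012502e-05,
        1.08859029e+00, -1.90138446e-02]), 'joint_velocities': array([ 4.46346310e-05, -1.82745140e-03, -2.51225303e-03, -1.46852098e-03,
        1.23701514e-03, -1.28849257e-04]), 'joint_efforts': array([-4.38640382e-04, -5.45612848e+01, -2.74324214e+01,  6.44838391e-02,
        1.88184920e-02, -2.32844536e-05]), 'position': array([ 228.74124955, -581.38090571,  403.99785511]), 'orientation': array([ 9.82489836e-01,  1.86314997e-01, -1.20061159e-04, -6.55500445e-04]), 'contact_force': array([-0.195341  ,  0.18817633,  0.28172148]), 'ft_torque': array([ 0.01617638, -0.02174167, -0.02625977]), 'finger_gap': 87.67492663532472} 182.0
```

View pics/side0.png

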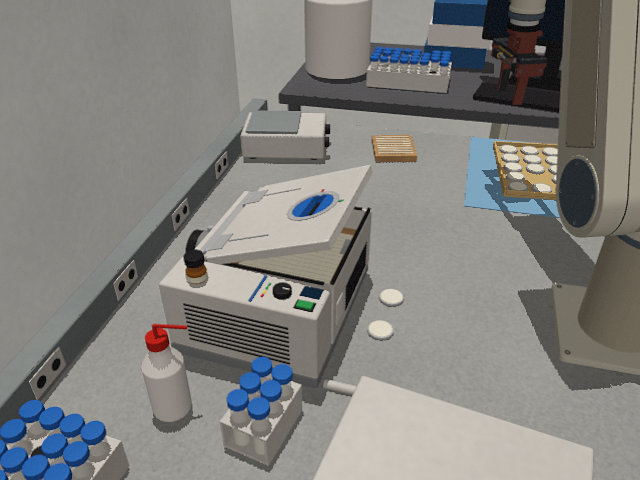

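View pics/top0.png

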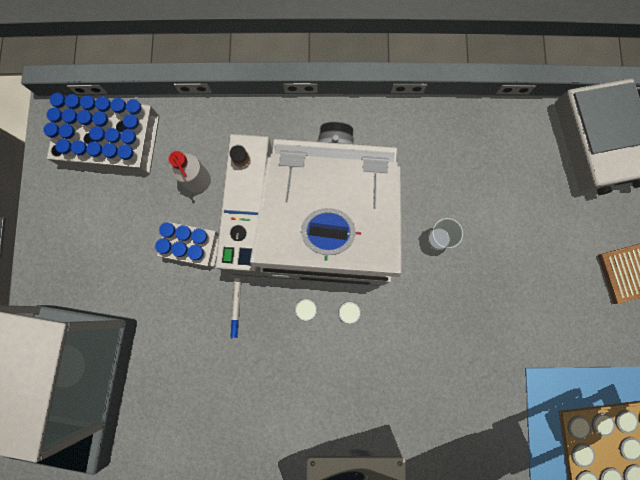

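Run:
```python
import cv2
t=cv2.imread("pics/top0.png");s=cv2.imread("pics/side0.png")
cv2.imwrite("pics/tc.png",cv2.resize(t[110:300,205:415],None,fx=3.8,fy=3.15,interpolation=cv2.INTER_CUBIC))
cv2.imwrite("pics/sc.png",cv2.resize(s[155:395,150:390],None,fx=2.5,fy=2.5,interpolation=cv2.INTER_CUBIC))
```

```text
(no output)
```

View pics/tc.png

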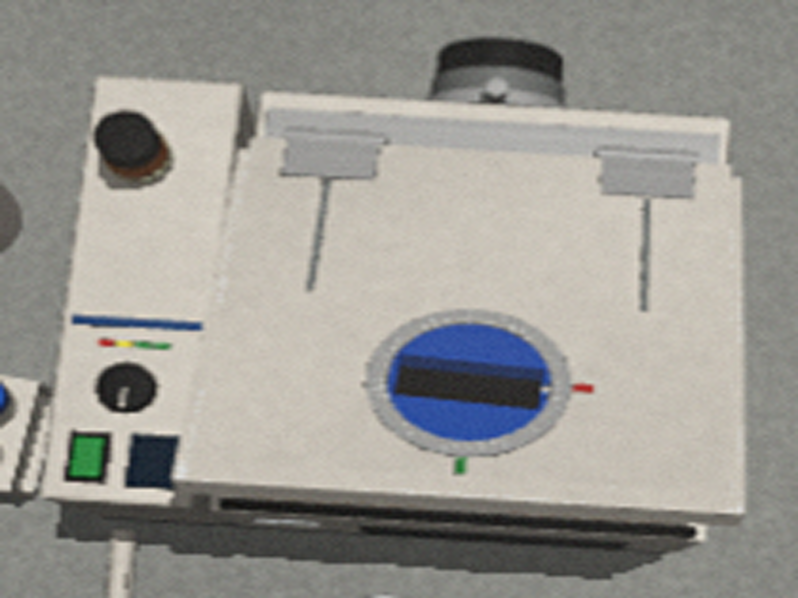

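View pics/sc.png

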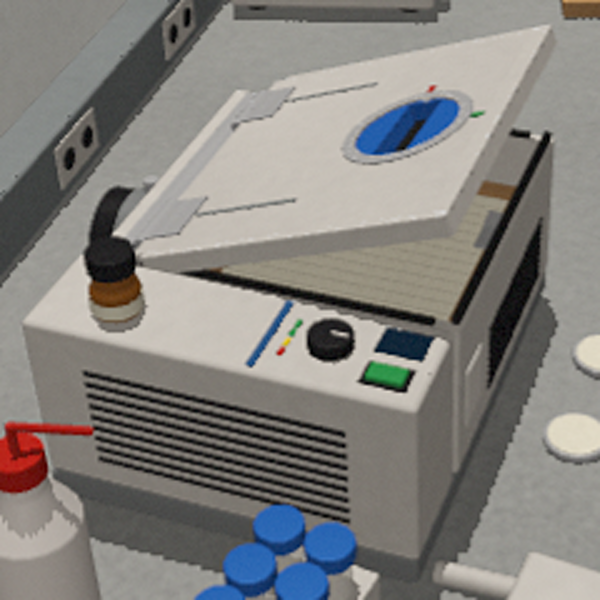

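```bash
cat > h.py <<'E'
import numpy as np
from station import viewer
cal={n:viewer.calibration(n) for n in("side","top")}
def proj(n,X):
    c=cal[n]; p=np.atleast_2d(X)@np.array(c["R"]).T+np.array(c["t"]); u=p[:,:2]/p[:,2:]
    u=u*(1+c["k1"]*(u**2).sum(1,keepdims=True)); f=240/np.tan(np.radians(c["vertical_fov"]/2))
    return u*f+[c["cx"],c["cy"]]
def cov(d,y,a,h=3): # dist from hinge
    return [115-d*np.cos(a)+h*-np.sin(a)*1, y, 166+d*np.sin(a)+h*np.cos(a)]
def U2W(P,x,y,th):
    c,s=np.cos(th),np.sin(th);P=np.atleast_2d(np.array(P,float))
    return P@np.array([[c,s,0],[-s,c,0],[0,0,1]])+[x,y,0]
E
python3 - <<'E'
from h import *
from scipy.optimize import least_squares
def pts(a):
    return {'DRL':[141.5,175,169],'DFL':[-141.5,175,169],'CL':cov(250,90,a),'CR':cov(250,-170,a),'S':cov(175,-40,a)}
ob=[('top','DRL',230,134.8),('top','DFL',216.8,267.8),('top','CL',251,264.9),('top','CR',401,274.1),('top','S',328.4,231.6),
('side','CR',370.8,165.8),('side','CL',328.8,242.6),('side','DFL',317.2,319),('side','DRL',160,285),('side','S',313.2,206.2)]
def r(p):
    P=pts(p[3]); return np.concatenate([proj(n,U2W(P[k],*p[:3]))[0]-[u,v] for n,k,u,v in ob])
s=least_squares(r,[500,0,0,.4],x_scale=[100,100,1,1],loss='soft_l1'); p=s.x
print(p); print(r(p).reshape(-1,2).round(1))
print({k:U2W(v,*p[:3]).round(1) for k,v in pts(p[3]).items()}); print(U2W(pts(0)['S'],*p[:3]),U2W(pts(0.03)['S'],*p[:3]))
E
```

```text
[ 6.31132428e+02  9.83999184e+01 -8.72991177e-02  3.46302734e-01]
[[ 3.1  0.8]
 [-1.   3.6]
 [ 1.9 -4.3]
 [-4.3 -0.3]
 [-0.2 -0.5]
 [-0.6  2.8]
 [-1.8 -0.3]
 [ 4.4  0.4]
 [ 2.8 -3.6]
 [-0.2  1.1]]
{'DRL': array([[787.4, 260.4, 169. ]]), 'DFL': array([[505.4, 285.1, 169. ]]), 'CL': array([[518.3, 198.6, 253.7]]), 'CR': array([[495.6, -60.4, 253.7]]), 'S': array([[577.2,  63. , 228.2]])}
[[567.8733859   63.78354073 169.        ]] [[567.86218631  63.78452093 174.24786264]]
```

```bash
sed -i 's/h\*-np.sin(a)\*1/h*np.sin(a)/' h.py
cat > ov.py <<'E'
from h import *
import cv2
def ov(p,si,ti,tag,phi=0):
    a=p[3]; W=lambda P:U2W(P,*p[:3])
    L=[[[x,y,169] for x,y in((141.5,175),(-141.5,175),(-141.5,90),(141.5,90))],
       [cov(d,y,a) for d,y in((0,90),(250,90),(250,-170),(0,-170))],
       [[x,y,0] for x,y in((141.5,175),(-141.5,175),(-141.5,-175),(141.5,-175))],
       [cov(175+50.5*np.cos(t),-40+50.5*np.sin(t),a,4) for t in np.linspace(0,6.28,40)],
       [cov(175+u*np.cos(phi)-v*np.sin(phi),-40+u*np.sin(phi)+v*np.cos(phi),a) for u,v in((14,36),(14,-36),(-14,-36),(-14,36))]]
    for n,f,(u0,v0,w,h),k in(('top',ti,(205,110,210,190),3.8),('side',si,(150,155,240,240),2.5)):
        im=cv2.imread(f)[v0:v0+h,u0:u0+w]; kk=k if n=='side' else 3.15
        im=cv2.resize(im,None,fx=kk,fy=kk,interpolation=cv2.INTER_CUBIC)
        for l,c in zip(L,[(0,0,255),(255,0,255),(0,160,0),(0,140,255),(0,255,255)]):
            q=(proj(n,W(l))-[u0,v0]+.5)*kk
            cv2.polylines(im,[q.round().astype(int)],True,c,1)
        cv2.imwrite(f"pics/ov_{tag}_{n}.png",im)
E
python3 - <<'E'
from ov import *
ov([631.1,98.4,-.0873,.36],"pics/side0.png","pics/top0.png","a")
E
```

```text
(no output)
```

View pics/ov_a_top.png

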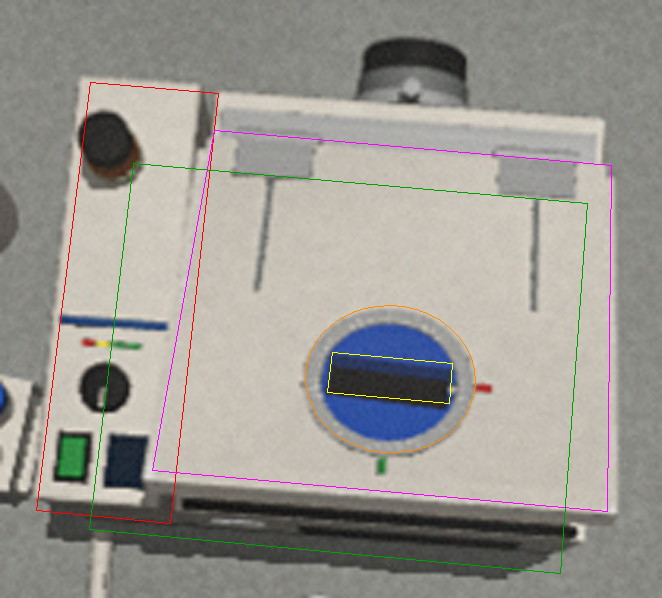

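View pics/ov_a_side.png

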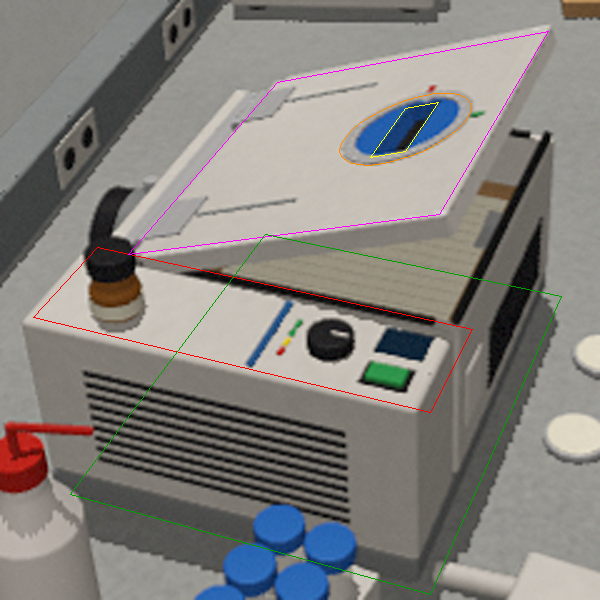

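Run:
```python
from ov import *
from scipy.optimize import least_squares
def pts(a):
    return {'CL':cov(250,90,a),'CR':cov(250,-170,a),'S':cov(175,-40,a,4)}
ob=[('top','CL',251,264.9),('top','CR',401,273.6),('top','S',328.6,231.0),
('side','CR',370.8,165.8),('side','CL',328.8,242.6),('side','S',313.2,206.2)]
def r(p):
    P=pts(p[3]); return np.concatenate([proj(n,U2W(P[k],*p[:3]))[0]-[u,v] for n,k,u,v in ob])
s=least_squares(r,[500,0,0,.4],x_scale=[100,100,1,1]); p=s.x
print(p); print(r(p).reshape(-1,2).round(1))
print({k:U2W(v,*p[:3]).round(1) for k,v in pts(p[3]).items()}); print(U2W(pts(0)['S'],*p[:3]),U2W(pts(0.03)['S'],*p[:3]))
ov(p,"pics/side0.png","pics/top0.png","b",-0.0)
```

```text
[ 6.25476641e+02  9.96327079e+01 -6.58064197e-02  3.56672893e-01]
[[ 2.4 -1.7]
 [-3.  -0.4]
 [-0.4  0.8]
 [-0.7  1.2]
 [ 1.4 -1.7]
 [ 0.7 -0. ]]
{'CL': array([[513.4, 197.2, 256.1]]), 'CR': array([[496.3, -62.2, 256.1]]), 'S': array([[575.4,  62.8, 230.9]])}
[[562.97615177  63.66482239 170.        ]] [[563.17444773  63.65175437 175.24741267]]
```

View pics/ov_b_top.png

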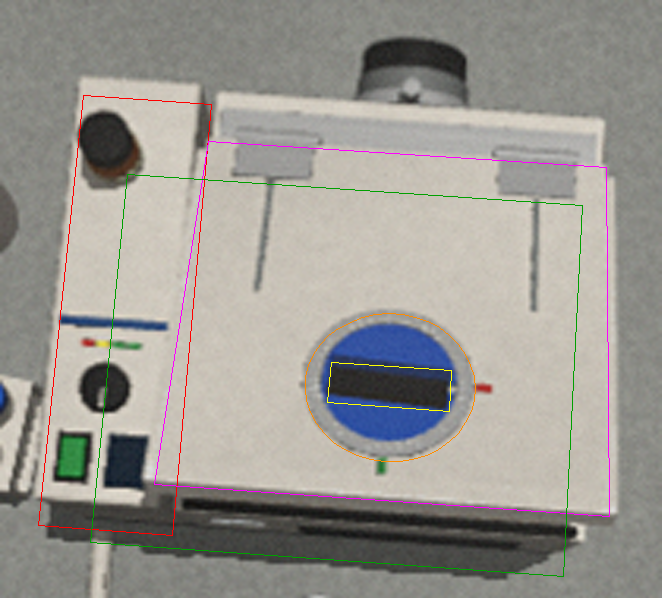

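View pics/ov_b_side.png

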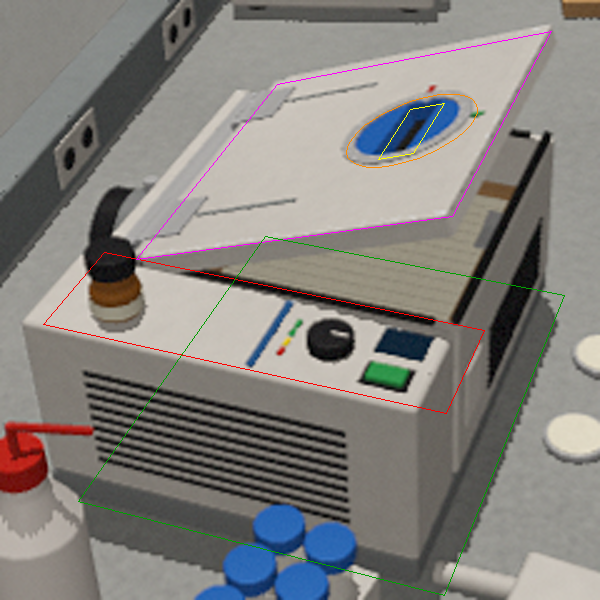

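```bash
python3 -m crank '[[0,0,4,0,0,7,0],[0,0,4,0,0,7,0],[1.9,3.4,0,0,0,7,0],[1.9,3.4,0,0,0,7,0],[1.9,3.4,0,0,0,7,0],[1.9,3.4,0,0,0,7,0],[1.9,3.4,0,0,0,7,0],[1.9,3.4,0,0,0,7,0],[1.9,3.4,0,0,0,7,0],[1.9,3.4,0,0,0,7,0],[1.9,3.4,0,0,0,7,0],[1.9,3.4,0,0,0,7,0]]'
```

```text
time: 1.1
position: [419.2, -239.7, 484.5]
orientation: [0.603, 0.798, -0.0, -0.0]
contact_force: [1.0, -0.2, -0.5]
finger_gap: 11.4
```

```bash
python3 -m crank '[[1.9,3.4,0,0,0,7,0],[1.9,3.4,0,0,0,7,0],[1.9,3.4,0,0,0,7,0],[1.9,3.4,0,0,0,7,0],[1.9,3.4,0,0,0,7,0],[1.9,3.4,0,0,0,7,0],[0.8,1.5,0,0,0,7,0],[0,0,0,0,0,7,0],[0,0,0,0,0,7,0],[0,0,-1,0,0,2,0],[0,0,-1,0,0,0,0]]'
python3 - <<'E'
from station import viewer
import cv2
cv2.imwrite("pics/side1.png",viewer.grab_frame("side"))
E
```

```text
time: 2.02
position: [540.9, -22.3, 464.4]
orientation: [0.082, 0.997, 0.0, 0.0]
contact_force: [-1.0, -0.6, -0.4]
finger_gap: 0.4
```

View pics/side1.png

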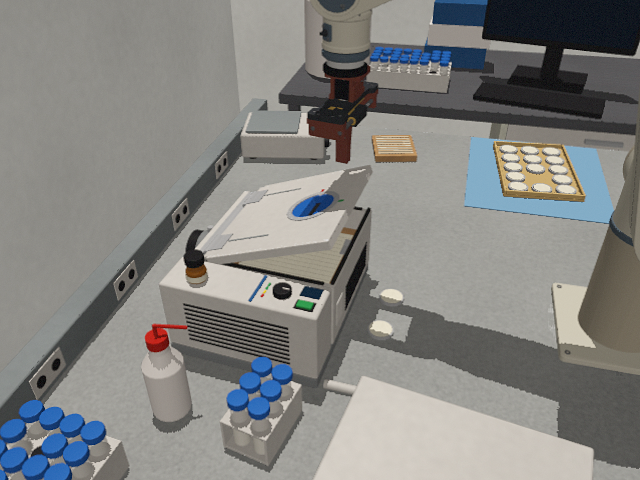

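```bash
python3 -m crank '[[0,0,-1.5,0,0,0,0],[0,0,-1.5,0,0,0,0],[0,0,-1,0,0,0,0],[0,0,-1,0,0,0,0],[0,0,-1,0,0,0,0],[0,0,-1,0,0,0,0],[0,0,-1,0,0,0,0],[0,0,-1,0,0,0,0]]'
python3 -m crank '[[0,0,-0.6,0,0,0,0],[0,0,-0.6,0,0,0,0],[0,0,-0.4,0,0,0,0],[0,0,-0.2,0,0,0,0],[0,0,0,0,0,0,0]]'
```

```text
time: 2.73
position: [540.8, -22.6, 373.9]
orientation: [0.083, 0.997, -0.0, 0.0]
contact_force: [-1.1, 0.2, 2.0]
finger_gap: 0.5
time: 3.15
position: [540.8, -22.6, 356.3]
orientation: [0.083, 0.997, -0.0, -0.0]
contact_force: [-0.6, -0.0, -0.2]
finger_gap: 0.7
```

```bash
python3 -m crank '[[0,0,-0.2,0,0,0,0],[0,0,-0.1,0,0,0,0],[0,0,0,0,0,0,0]]'; python3 -m crank '[[0,0,-0.1,0,0,0,0],[0,0,-0.1,0,0,0,0],[0,0,0,0,0,0,0],[0,0,0,0,0,0,0]]'
python3 - <<'E'
from station import viewer
import cv2
cv2.imwrite("pics/side2.png",viewer.grab_frame("side"))
E
```

```text
time: 3.4
position: [540.9, -22.6, 353.9]
orientation: [0.083, 0.997, 0.0, 0.0]
contact_force: [-1.0, 0.6, 2.2]
finger_gap: 0.7
time: 3.73
position: [540.9, -22.6, 351.9]
orientation: [0.083, 0.997, 0.0, 0.0]
contact_force: [-1.9, 0.0, 4.7]
finger_gap: 0.5
```

View pics/side2.png

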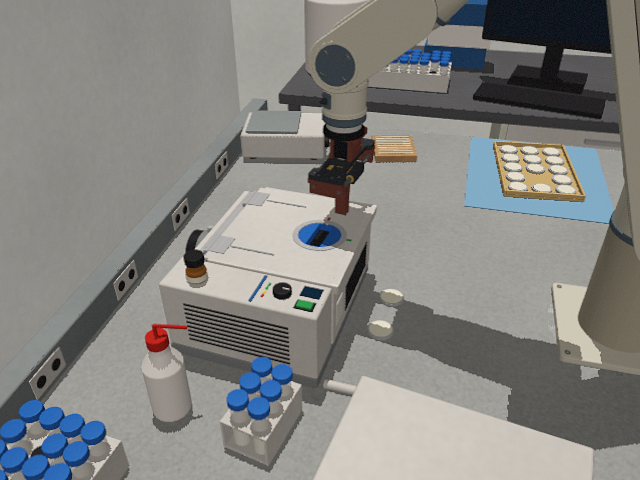

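```bash
python3 -m crank '[[0,0,1,0,0,0,0],[0,0,2,0,0,0,0.3],[0,-2,3,0,0,0,0.3],[0,-4,1,0,0,0,0.3],[0,-4,0,0,0,0,0.3],[0,-4,0,0,0,0,0.3],[0,-2,0,0,0,0,0.3],[0,0,0,0,0,0,0.3]]'
python3 - <<'E'
from station import viewer
import cv2
for n in("side","top"): cv2.imwrite(f"pics/{n}3.png",viewer.grab_frame(n))
t=cv2.imread("pics/top3.png");s=cv2.imread("pics/side3.png")
cv2.imwrite("pics/tc3.png",cv2.resize(t[110:300,205:415],None,fx=3.15,fy=3.15,interpolation=cv2.INTER_CUBIC))
cv2.imwrite("pics/sc3.png",cv2.resize(s[155:395,150:390],None,fx=2.5,fy=2.5,interpolation=cv2.INTER_CUBIC))
cv2.imwrite("pics/z3.png",cv2.hconcat([cv2.resize(t[200:270,290:365],(400,373),interpolation=cv2.INTER_CUBIC),cv2.resize(s[205:265,280:355],(400,373),interpolation=cv2.INTER_CUBIC)]))
E
```

```text
time: 4.45
position: [540.9, -186.2, 422.4]
orientation: [0.085, 0.996, -0.001, 0.001]
contact_force: [-0.7, 1.0, -0.2]
finger_gap: 26.2
```

View pics/tc3.png

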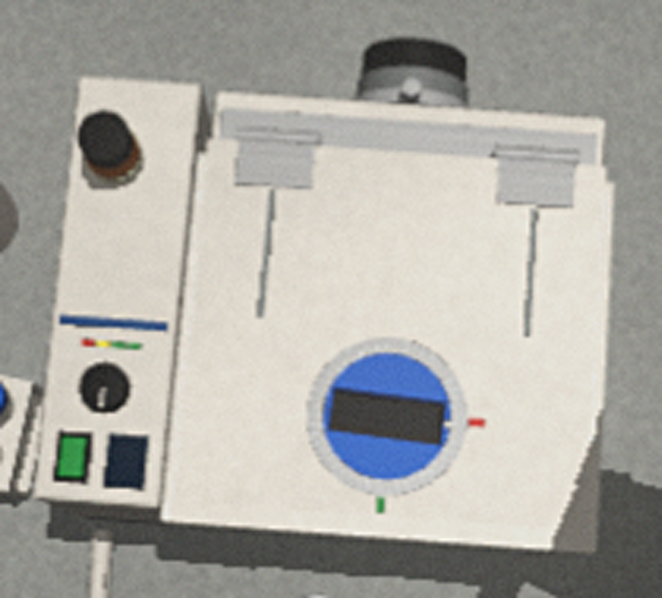

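View pics/sc3.png

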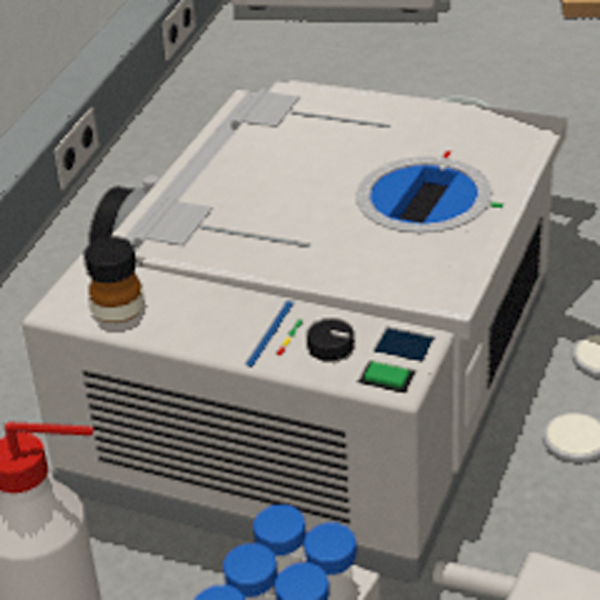

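View pics/z3.png

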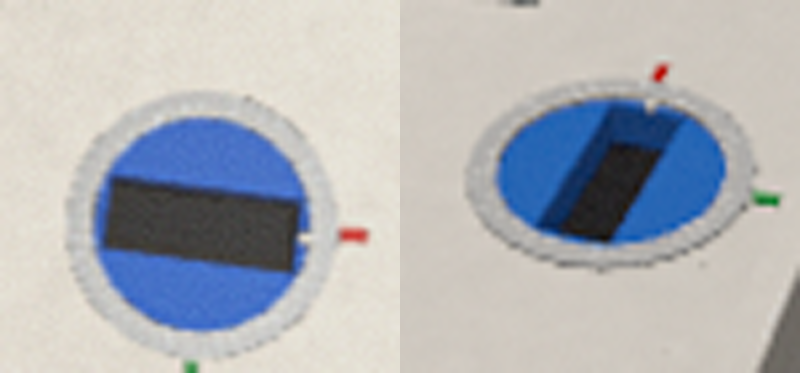

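```bash
cat >> h.py <<'E'
from scipy.optimize import fsolve
def back(n,uv,z):
    return fsolve(lambda q:proj(n,[q[0],q[1],z])[0]-uv,[560,60])
E
python3 - <<'E'
from h import *
import cv2
for n,b in(("top",(290,200,365,270)),("side",(280,205,355,265))):
    im=cv2.imread(f"pics/{n}3.png"); h=im.astype(int)
    m=((h[...,0]-h[...,2])>50).astype(np.uint8); M=np.zeros_like(m);M[b[1]:b[3],b[0]:b[2]]=m[b[1]:b[3],b[0]:b[2]]
    P=cv2.findNonZero(M); H=cv2.convexHull(P); e=cv2.fitEllipse(H); print(n,e)
    w=back(n,e[0],174); print(w)
    if n=="top":
        dk=(h.max(2)<75).astype(np.uint8);D=np.zeros_like(m);D[b[1]:b[3],b[0]:b[2]]=dk[b[1]:b[3],b[0]:b[2]]
        r=cv2.minAreaRect(cv2.findNonZero(D));print(r)
        for z in(160,174):
            q=cv2.boxPoints(r);Q=np.array([back(n,x,z) for x in q]);print(Q.round(1).tolist())
            for i in range(2):
                d=Q[i+1]-Q[i];print(np.linalg.norm(d),np.degrees(np.arctan2(d[1],d[0])))
            print(Q.mean(0))
# marks: red, green from top
A=[back("top",np.array(p)/5.333+[290,200]-.4,174) for p in((353,235),(191,368))]
for a in A: print(a)
E
```

```text
top ((327.3827819824219, 241.69137573242188), (39.85079574584961, 40.263824462890625), 99.00129699707031)
[565.10898312  64.3190321 ]
((327.54058837890625, 241.86917114257812), (34.90424346923828, 12.205227851867676), 7.765166282653809)
[[559.2, 100.4], [583.8, 97.3], [574.5, 27.5], [549.9, 30.9]]
24.846273293224822 -7.174371291338967
70.39362375459982 -97.64590270407815
[566.84343591  64.00973716]
[[557.2, 99.9], [581.5, 96.8], [572.3, 28.1], [548.1, 31.4]]
24.47661775303613 -7.17437126974716
69.34632814621956 -97.64590270407341
[564.78032585  64.0285413 ]
side ((319.0309143066406, 232.31912231445312), (23.365663528442383, 42.587196350097656), 87.7939453125)
[566.42546498  61.140636  ]
[561.36952207   8.00935672]
[511.59801293  67.99709808]
```

```bash
python3 -m crank '[[0.35,3.56,0,0,0,2.2,0.36],[0.35,3.56,0,0,0,0,0.36],[0.35,3.56,0,0,0,0,0.36],[0.35,3.56,0,0,0,0,0.36],[0.35,3.56,0,0,0,0,0.36],[0.35,3.56,0,0,0,0,0.36],[0.35,3.56,0,0,0,0,0.36],[0,0,-2,0,0,0,0.36],[0,0,-1.8,0,0,0,0.36],[0,0,0,0,0,0,0.36],[0,0,0,0,0,0,0.36]]'
python3 - <<'E'
from station import viewer
import cv2
s=viewer.grab_frame("side")
cv2.imwrite("pics/s4.png",cv2.resize(s[115:275,220:430],None,fx=3.7,fy=3.7,interpolation=cv2.INTER_CUBIC))
E
```

```text
time: 5.47
position: [564.6, 67.9, 383.2]
orientation: [0.063, 0.998, -0.0, -0.001]
contact_force: [-0.5, -0.4, 0.3]
finger_gap: 31.8
```

View pics/s4.png

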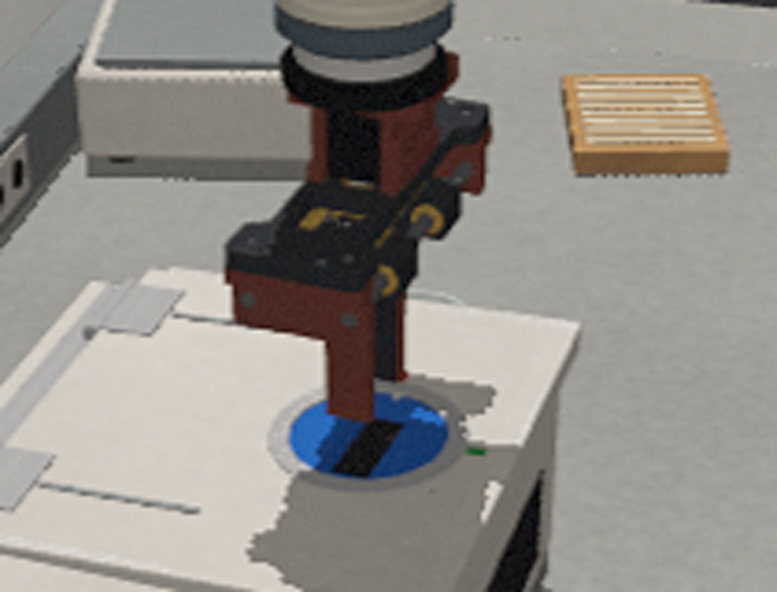

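```bash
python3 -m crank '[[0.1,-0.45,0,0,0,0,0.36],[0,0,-1,0,0,0,0.36],[0,0,-0.8,0,0,0,0.36],[0,0,-0.3,0,0,0,0.36],[0,0,0,0,0,0,0.36]]'
python3 - <<'E'
from station import viewer
import cv2
for n in("side","top"):
    cv2.imwrite(f"pics/{n}5.png",viewer.grab_frame(n))
s=cv2.imread("pics/side5.png")
cv2.imwrite("pics/s5.png",cv2.resize(s[180:275,260:390],None,fx=6,fy=6,interpolation=cv2.INTER_CUBIC))
E
```

```text
time: 5.93
position: [565.9, 61.8, 361.5]
orientation: [0.064, 0.998, -0.0, -0.001]
contact_force: [-1.0, 0.3, 0.8]
finger_gap: 31.8
```

View pics/s5.png

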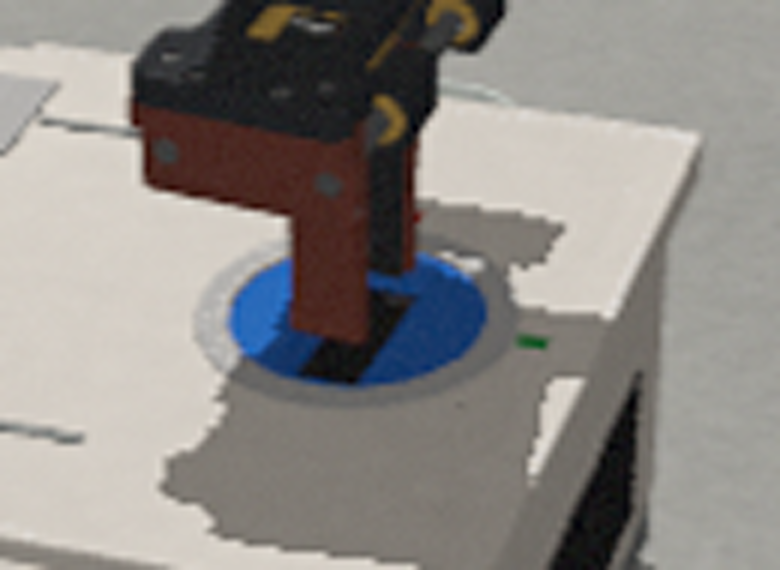

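```bash
python3 -m crank '[[0,0.1,-0.5,0,0,0,0.36],[0,0,-0.4,0,0,0,0.36],[0,0,-0.4,0,0,0,0.36],[0,0,0,0,0,0,0.36]]'
python3 -m crank '[[0,0,-0.3,0,0,0,0.36],[0,0,-0.2,0,0,0,0.36],[0,0,0,0,0,0,0.36]]'
python3 - <<'E'
from station import viewer,robot
import cv2
s=viewer.grab_frame("side")
print(robot.get_state()["ft_torque"])
cv2.imwrite("pics/s6.png",cv2.resize(s[180:275,260:390],None,fx=6,fy=6,interpolation=cv2.INTER_CUBIC))
E
```

```text
time: 6.37
position: [566.0, 63.2, 348.7]
orientation: [0.064, 0.998, -0.0, -0.001]
contact_force: [0.6, 0.2, -0.4]
finger_gap: 31.5
time: 6.62
position: [566.2, 63.1, 344.2]
orientation: [0.064, 0.998, -0.0, -0.0]
contact_force: [-0.5, -0.3, -0.2]
finger_gap: 31.7
[ 0.02708929 -0.15541408  0.02224821]
```

View pics/s6.png

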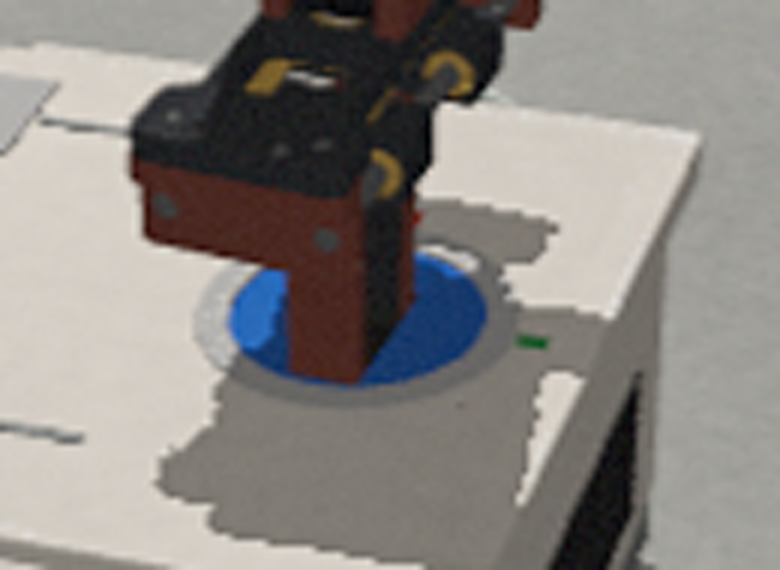

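```bash
python3 -m crank '[[0,0,-0.2,0,0,0,0.36],[0,0,-0.2,0,0,0,0.36],[0,0,0,0,0,0,0.36]]'
python3 -m crank '[[0,0,-0.2,0,0,0,0.36],[0,0,0,0,0,0,0.36],[0,0,0,0,0,0,0.36]]'
```

```text
time: 6.92
position: [566.4, 63.1, 340.6]
orientation: [0.064, 0.998, 0.0, 0.0]
contact_force: [0.2, -0.7, 1.8]
finger_gap: 31.5
time: 7.17
position: [566.4, 63.1, 338.9]
orientation: [0.064, 0.998, 0.0, 0.0]
contact_force: [-1.5, -0.3, 4.0]
finger_gap: 32.0
```

```bash
python3 -m crank '[[0,0,-0.1,0,0,0,0.36],[0,0,0,0,0,-4,0.36],[0,0,0,0,0,-4,0.36],[0,0,0,0,0,-4,0.36],[0,0,0,0,0,-4,0.36],[0,0,0,0,0,-4,0.36],[0,0,0,0,0,-4,0.36]]'
python3 -c "
from station import robot
print(robot.get_state()['ft_torque'])"
```

```text
time: 7.75
position: [566.1, 62.8, 337.9]
orientation: [0.271, 0.962, -0.0, -0.0]
contact_force: [-1.8, -2.2, 6.3]
finger_gap: 31.3
[-0.3163206   0.30456774  0.13111973]
```

```bash
python3 -m crank '[[0,0,0,0,0,-4,0.36],[0,0,0,0,0,-4,0.36],[0,0,0,0,0,-4,0.36],[0,0,0,0,0,-4,0.36],[0,0,0,0,0,-4,0.36],[0,0,0,0,0,-4,0.36],[0,0,0,0,0,-4,0.36],[0,0,0,0,0,-4,0.36]]'
python3 - <<'E'
from station import viewer,robot
import cv2
s=viewer.grab_frame("side")
print(robot.get_state()["ft_torque"])
cv2.imwrite("pics/s7.png",cv2.resize(s[180:275,260:390],None,fx=6,fy=6,interpolation=cv2.INTER_CUBIC))
E
```

```text
time: 8.42
position: [565.6, 63.1, 337.7]
orientation: [0.526, 0.85, -0.001, -0.001]
contact_force: [-4.4, 0.5, 6.6]
finger_gap: 31.8
[-0.04170418  0.61377855  0.04905101]
```

View pics/s7.png

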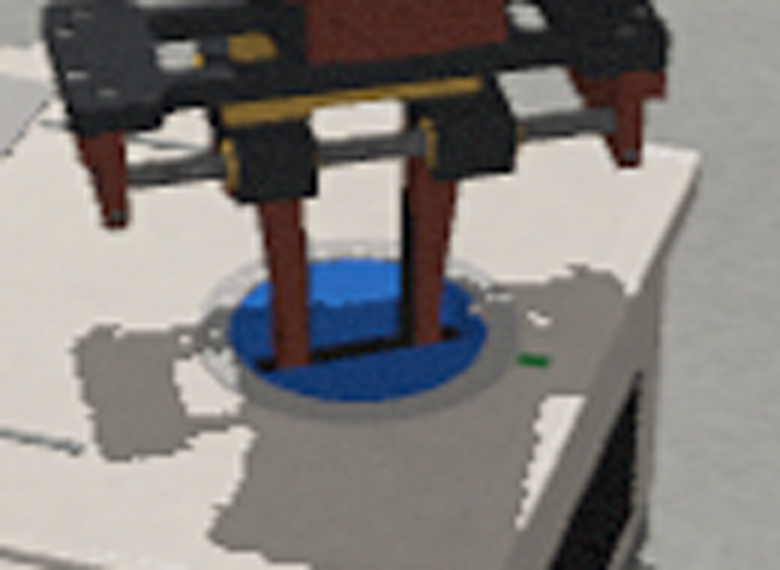

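```bash
python3 -m crank '[[0,0,0,0,0,-4,0.36],[0,0,0,0,0,-4,0.36],[0,0,0,0,0,-4,0.36],[0,0,0,0,0,-4,0.36],[0,0,0,0,0,-4,0.36],[0,0,0,0,0,-4,0.36],[0,0,0,0,0,-4,0.36]]'
python3 -c "
from station import robot
print(robot.get_state()['ft_torque'])"
python3 -m crank '[[0,0,0,0,0,-3,0.36],[0,0,0,0,0,-3,0.36],[0,0,0,0,0,0,0.36]]'
python3 -c "
from station import robot
print(robot.get_state()['ft_torque'])"
```

```text
time: 9.05
position: [565.7, 63.4, 337.7]
orientation: [0.716, 0.698, -0.001, -0.001]
contact_force: [-4.1, 2.8, 6.7]
finger_gap: 32.0
[0.4223728  0.6115545  0.10279763]
time: 9.3
position: [565.7, 63.5, 337.6]
orientation: [0.752, 0.659, -0.0, -0.001]
contact_force: [-3.8, 1.6, 5.7]
finger_gap: 31.6
[ 0.29462205  0.55634461 -0.05049252]
```

```bash
for i in 1; do python3 -m crank '[[0,0,0,0,0,-3,0.36],[0,0,0,0,0,0,0.36]]'; python3 -c "
from station import robot
print(robot.get_state()['ft_torque'])"; python3 -m crank '[[0,0,0,0,0,-3,0.36],[0,0,0,0,0,0,0.36]]'; done
python3 - <<'E'
from station import viewer,robot
import cv2
s=viewer.grab_frame("side")
print(robot.get_state()["ft_torque"])
cv2.imwrite("pics/s8.png",cv2.resize(s[180:275,260:390],None,fx=6,fy=6,interpolation=cv2.INTER_CUBIC))
E
```

```text
time: 9.47
position: [565.7, 63.4, 337.6]
orientation: [0.769, 0.64, -0.001, -0.001]
contact_force: [-4.3, 1.5, 5.4]
finger_gap: 31.6
[0.34585568 0.58056428 0.00948939]
time: 9.63
position: [565.8, 63.6, 337.6]
orientation: [0.784, 0.621, -0.001, -0.0]
contact_force: [-2.6, 3.9, 5.3]
finger_gap: 31.6
[0.50226539 0.60183352 1.35433694]
```

View pics/s8.png

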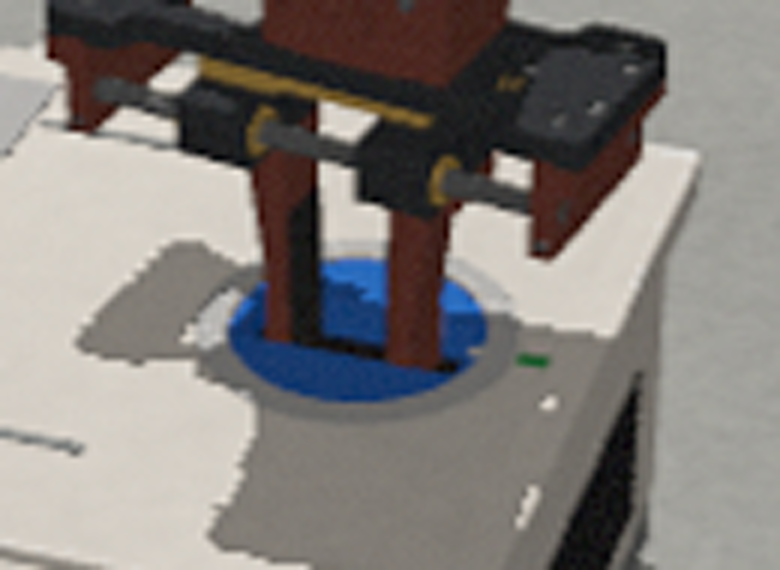

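```bash
python3 -m crank '[[0,0,0,0,0,4,0.36],[0,0,0,0,0,3,0.36],[0,0,0.5,0,0,0,0.36],[0,0,0.8,0,0,0,0.36],[0,0,1.5,0,0,0,0.36],[0,0,2.5,0,0,0,0.36],[0,0,3,0,0,0,0.36],[0,-2,2,0,0,0,0.36],[0,-4,0,0,0,0,0.36],[0,-4,0,0,0,0,0.36],[0,-4,0,0,0,0,0.36]]'
python3 -m crank '[[0,-4,0,0,0,0,0.36],[0,-4,0,0,0,0,0.36],[0,-2,0,0,0,0,0.36],[0,0,0,0,0,0,0.36]]'
python3 - <<'E'
from station import viewer,robot
import cv2
s=viewer.grab_frame("side");t=viewer.grab_frame("top")
cv2.imwrite("pics/side9.png",s);cv2.imwrite("pics/top9.png",t)
cv2.imwrite("pics/s9.png",cv2.hconcat([cv2.resize(s[180:280,260:390],(400,308),interpolation=cv2.INTER_CUBIC),cv2.resize(t[190:290,270:400],(400,308),interpolation=cv2.INTER_CUBIC)]))
E
```

```text
time: 10.6
position: [566.1, -78.1, 442.0]
orientation: [0.745, 0.667, 0.0, 0.001]
contact_force: [0.3, -0.4, -0.2]
finger_gap: 31.7
time: 10.93
position: [566.0, -180.8, 441.2]
orientation: [0.747, 0.665, -0.0, 0.001]
contact_force: [0.5, 0.6, 0.4]
finger_gap: 31.9
```

View pics/s9.png

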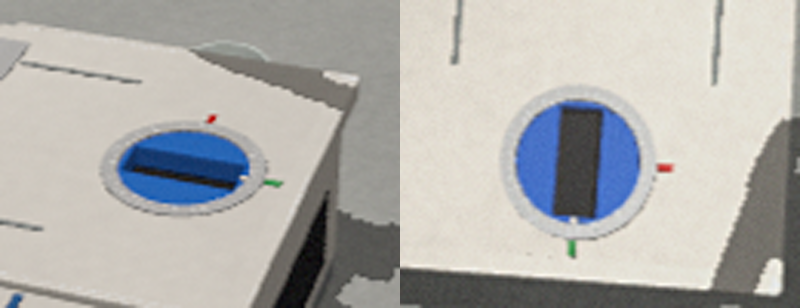

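View pics/top9.png

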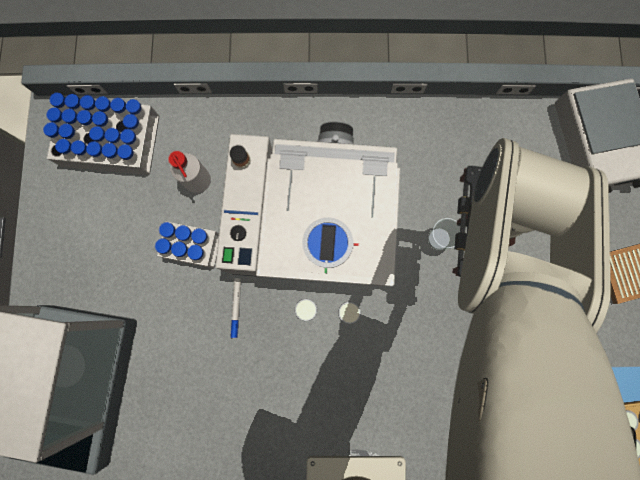

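View pics/side9.png

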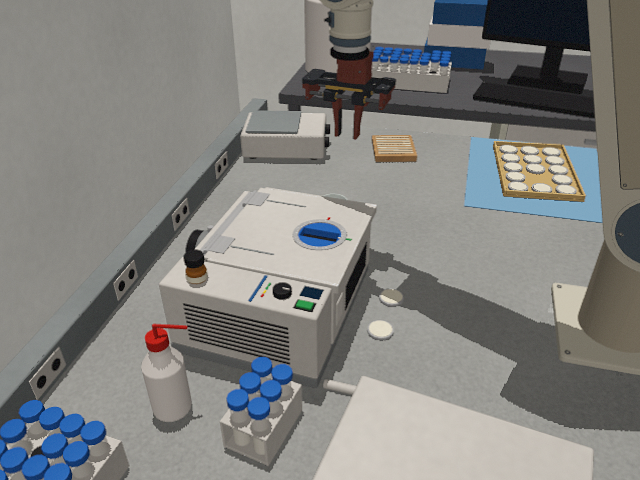

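```bash
python3 -c "
from station import robot
print(robot.hand_in())"
```

```text
the job is handed in; nothing more can be done
None
```

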